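# Hover the banded mug over its packing nest

## Task

Pick up the white mug with the blue bands, carry it over the row of gift boxes and stop with it upright about 15 mm above the orange collar of the packing nest, centred on the collar and turned so that its handle is over the gap in the collar. Finish while still holding it there, so that a colleague can lay the padding under it: do not set it down, let go or touch the nest with the mug. Leave the gift boxes and the plain white mug where they stand.

Things in the scene. Friction and masses are not known exactly. Their poses are not given: they have to be found in the camera images.
- mug: White mug with printed blue bands, about 0.3 kg, standing upright; round body 82 mm across, 95 mm high, open top. Origin at its underside; in its frame z is up, the axis of the round body lies at y = +17 mm, the handle points along -y. The handle is 16 mm wide (x), from y = -24 mm (the wall) to -58 mm, 14 to 83 mm above the foot. No finger passes through the handle; pinch it across x.
- mug_foot (a point): Centre of the mug's round foot, on the axis of the round body, on its underside; same axes as the mug.
- mug_handle (a point): A point in the mug's handle, 59 mm from the axis of the round body, 66 mm above the foot and 17 mm below the top of the handle: a good place to pinch.
- nest: Packing nest, fixed: grey plate 136 x 160 mm, 11 mm high, with an upright orange C-shaped collar (inner diameter 100 mm, wall 5 mm, top 36 mm above the table) round a cork disc. Origin on the table at the collar's centre, z up. The collar has a gap 40 mm wide at -y, with a white stripe before it. With the mug's handle over the gap, mug and nest axes point the same way.
- nest_top (a point): Centre of the collar at the height of its top edge (36 mm above the table); same axes as the nest.
- nest_gap (a point): Point over the gap of the collar, 59 mm from the collar's centre along -y of the nest, at the height of the collar's top edge: the mug's handle belongs straight above it.
- red_box: Red gift box, loose, 71 x 71 mm and 104 mm high; one of three that stand in a row running away from the robot, between the mug and the nest. Origin under its centre on the table.
- orange_box: Orange gift box, loose, 71 x 86 mm (x, y) and 96 mm high, in the same row. Origin under its centre on the table.
- blue_box: Blue gift box, loose, 61 x 73 mm (x, y) and 88 mm high, in the same row. Origin under its centre on the table.
- plain_mug: Plain white mug without print, loose, same size and shape as the banded one; it stays where it is.

How it is judged (in metres and radians):
On the way:
1. the mug, held in the fingers, is carried over the row of gift boxes, its foot above their tops (contact force between mug and the fingers above 1 N and height (world z) of mug_foot above 0.105 m and (horizontal distance between mug_foot and red_box below 0.065 m or horizontal distance between mug_foot and orange_box below 0.065 m or horizontal distance between mug_foot and blue_box below 0.065 m)), for 0.05 s.
At the end, for the whole second after the job is handed in: Mug held still, not touching the nest: foot centre 6-30 mm above the collar top and within 10 mm of its centre line, tilt under 0.15 rad, handle within 18 mm sideways of the middle of the gap and 0.20 rad in yaw; gift boxes and plain mug within 12 mm of where they stood (contact force between mug and the fingers above 1 N and contact force between mug and nest below 0.05 N and horizontal distance between mug_foot and nest_top below 0.01 m and z of mug_foot in the frame of nest_top between 0.006 and 0.03 m and horizontal distance between mug_handle and nest_gap below 0.018 m and angle between the y axis of mug and the y axis of nest, either way round below 0.2 rad and angle between mug's own z axis and vertical below 0.15 rad and linear speed of mug below 0.02 m/s and distance of each of red_box, orange_box, blue_box, plain_mug from where it was at the start of the episode below 0.012 m); the arm keeps its last pose, push and grip.
It fails at once if the mug touches the nest (contact force between mug and nest above 0.5 N).
It fails at once if the red gift box is pushed more than 12 mm from its place (distance of red_box from where it was at the start of the episode above 0.012 m).
It fails at once if the orange gift box is pushed more than 12 mm from its place (distance of orange_box from where it was at the start of the episode above 0.012 m).
It fails at once if the blue gift box is pushed more than 12 mm from its place (distance of blue_box from where it was at the start of the episode above 0.012 m).
It fails at once if the plain white mug is pushed more than 12 mm from its place (distance of plain_mug from where it was at the start of the episode above 0.012 m).
It also fails if it takes over 43 s, if anything falls off the work surface, if the arm or the gripper's body presses on something with over 40 N, if the wrist force passes 120 N, or if a joint passes its speed limit or range.

## Robot

A 6-joint arm with a two-finger parallel gripper is mounted at the origin on a cart in front of the work surface, level with it; the furniture and walls round the work are solid. World frame = base frame: x ahead of the robot, y to its left, z up, the work surface at z = 0. Lengths are in mm, angles in rad, forces in N, time in s.
With the tool pointing down it reaches from about 275 to 750 mm from the base axis. Payload 10.2 kg.
Tool frame: the origin (TCP) lies at the very end of the fingers, on their centre line; the grasp point (between the pads) lies ctrl.pinch_z behind it (ctrl.pinch_z is the distance from the TCP to the grasp point, in mm); z points along the fingers, y is the line along which they close (so a half turn about z gives the same grasp; the last joint's range is limited). The gripper opens to 85 mm and grips with 20 to 120 N. Pads are 22 mm wide; open, the fingers measure 114 mm over their backs; the gripper's body (76 mm by 85 mm) begins 54 mm behind the grasp point. The pads swing forward as they close: fully open they stand 13 mm farther back than shut.
Start: joints at [-1.456, 0.313, 1.498, -0, 1.331, -0.223], TCP at [173.979, -495.341, 231.294] pointing down, gripper open.
Joint ranges: [-2.94, 2.94], [-0.97, 2.17], [0.19, 2.56], [-1.23, 4.37], [0.02, 3.11], [-2.88, 2.88]. Speed limits (rad/s): [2.39, 2.39, 3.01, 3.14, 3.14, 3.14].

## Interface

Orientations are given as a unit quaternion [w, x, y, z].
In Python, from bench import ctrl gives the robot as it stands.
- The arm moves only by the shell command python3 -m inch 'ROWS' [FORCE]. ROWS is JSON, one flat list of numbers, 7 for each row, row after row: the turn, a rotation vector about the tool's x, y, z in degrees, then the shift along the tool's x, y, z in mm, then the finger opening in mm, from 0 to 85.4. In form: [wx, wy, wz, dx, dy, dz, fingers, wx, wy, wz, dx, dy, dz, fingers, ...]. A call has 1 to 20 rows; each row is the pose to reach, as a shift and turn from the pose commanded when the call began, along the tool's axes at that moment; what a row does not reach only later rows make up. A row lasts 1/12 s, in which the tool goes at most 41.7 mm and 7.16 degrees, less where a joint would pass 70% of its speed; a pose out of reach is approached as far as the arm can. A call with a gripper value outside its range is refused whole. The fingers move at their own pace and stop on an object; FORCE is the grip in N (left out, the last holds). Time passes only in rows, so rows that repeat a pose let the fingers close. It gives the time, the measured TCP pose, the force, the opening and the grip force at its end, in the units of the state.
- ctrl.get_obs(): the state, without advancing time (a new reading comes with each control period).
- ctrl.capture(name): name is "side" or "top"; returns a dict with "color" (480x640x3 uint8, blue, green, red), "fov_y" (degrees; the focal length in pixels is half the picture's height over the tangent of half this angle, whatever the lens; pixels are square), "cx", "cy" (the principal point, pixels), "extrinsics" (4x4, takes a point from world to camera coordinates). Camera axes: x right, y down, z forward; pixel columns grow to the right and rows downward; lengths in mm; the calibration is good to about 2 mm. A picture is of the moment at which its call begins. There is no depth.
- ctrl.close_job(): hands the job in; it is judged then, once.
The state is a dict: "t": time; "joints": joint angles; "qd": joint speeds; "tau": joint torques, N m; "eef_pos": TCP position; "orientation": TCP orientation; "force": force on the tool from outside, world axes, zero at the start; "moment": the same for the moment, N m; "finger_gap": finger opening in mm; "grip_force": force on a finger pad.
Only numpy, scipy, OpenCV 4.12 (cv2) and the standard library are available. Lean on these libraries where they do the work, as an engineer would, in place of code of your own. Each camera call takes 0.05 s, during which the arm holds its last target. There are 200 camera calls.

## Working session

There is one attempt and no reset: what is moved stays moved. The work goes in short steps, Python scripts to look and compute and a shell command to move; the robot and the scene stay as the last step left them, time stands still between calls to the robot, and variables do not carry over. Pictures are saved under pics/ and viewed, at most 10 in all, crops included, and the job is handed in when it is done.

```bash
mkdir -p pics; ls
python3 - <<'E'
from bench import ctrl
import cv2,numpy as np
o=ctrl.get_obs();print(o['t'],o['eef_pos'],o['orientation'],o['finger_gap'],ctrl.pinch_z)
for n in('side','top'):
    c=ctrl.capture(n);cv2.imwrite(f'pics/{n}0.png',c['color']);print(n,c['fov_y'],c['cx'],c['cy'],np.round(c['extrinsics'],3).tolist())
E
```

```text
pics
0.0 [ 173.94851261 -495.07036317  230.74339891] [-6.43495862e-04  9.85770602e-01  1.68094926e-01  4.02085614e-05] 85.23521931165571 18.700000000000003
side 52.66603505831859 316.1995854803166 234.08845015838233 [[-0.917, -0.398, 0.024, 423.922], [-0.204, 0.417, -0.886, 218.489], [0.342, -0.817, -0.464, 1174.895], [0.0, 0.0, 0.0, 1.0]]
top 49.43922024285362 316.1033490677575 242.503400691472 [[-0.008, -1.0, 0.001, -81.3], [-0.999, 0.008, -0.037, 490.968], [0.037, -0.002, -0.999, 1344.414], [0.0, 0.0, 0.0, 1.0]]
```

View pics/top0.png

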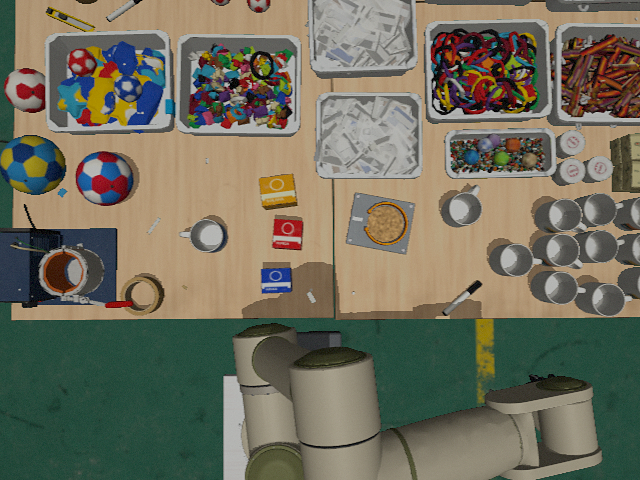

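View pics/side0.png

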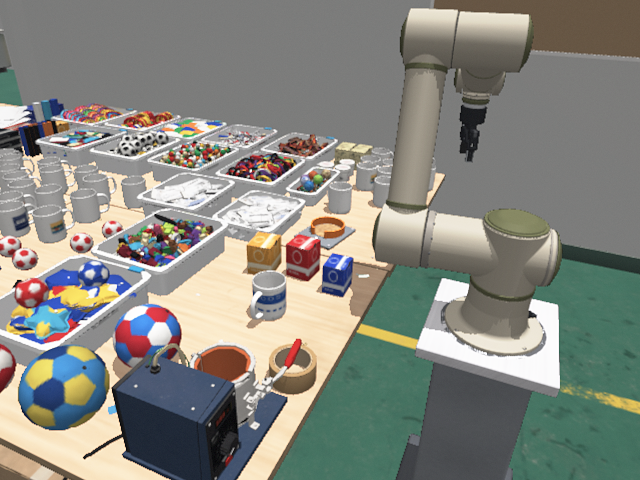

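The top view shows the banded mug at (208,234) with its handle to the left at (184,234). The box row is at x≈280, the nest collar at (386,224) with its gap to the left near the stripe (355,208), and the plain mug at (462,208). In the side view the mug is at (268,295).

```bash
cat > h.py <<'E'
import numpy as np,cv2
def ray(c,uv,z):
    """pixel -> world point on plane z"""
    f=240/np.tan(np.radians(c['fov_y']/2));E=np.array(c['extrinsics']);R,t=E[:3,:3],E[:3,3]
    d=R.T@np.array([(uv[0]-c['cx'])/f,(uv[1]-c['cy'])/f,1]);o=-R.T@t
    return o+d*(z-o[2])/d[2]
def proj(c,p):
    f=240/np.tan(np.radians(c['fov_y']/2));E=np.array(c['extrinsics']);q=E[:3,:3]@np.array(p,float)+E[:3,3]
    return np.array([c['cx']+f*q[0]/q[2],c['cy']+f*q[1]/q[2]])
E
python3 - <<'E'
from bench import ctrl
from h import *
T=ctrl.capture('top');S=ctrl.capture('side')
def crop(c,x,y,w,h,k): return cv2.resize(c['color'][y:y+h,x:x+w],None,fx=k,fy=k,interpolation=cv2.INTER_CUBIC)
a=crop(T,170,206,70,56,5); b=crop(T,340,184,80,75,5); s=crop(S,240,260,60,66,5); d=crop(S,290,205,75,50,5)
C=np.zeros((600,800,3),np.uint8)
for im,(x,y) in((a,(0,0)),(b,(400,0)),(d,(400,300+75)),(s[:300],(0,290))):
    h=min(im.shape[0],600-y);C[y:y+h,x:x+im.shape[1]]=im[:h,:800-x]
cv2.imwrite('pics/c1.png',C)
hsv=cv2.cvtColor(T['color'],cv2.COLOR_BGR2HSV)
print('wood',hsv[260,200],'plate',hsv[235,356])
# mug: low saturation
m=((hsv[...,1]<45)&(hsv[...,2]>60)).astype(np.uint8)
n,l,st,ce=cv2.connectedComponentsWithStats(m)
for i in range(1,n):
    x,y,w,h,A=st[i]
    if A>80 and 100<x<470 and 150<y<300: print('lowS',st[i],ce[i].round(1))
o=cv2.inRange(hsv,(8,150,120),(22,255,255))
n,l,st,ce=cv2.connectedComponentsWithStats(o)
for i in range(1,n):
    if st[i][4]>60 and 230<st[i][0]<420 and 150<st[i][1]<300: print('org',st[i],ce[i].round(1))
E
```

```text
wood [ 17  85 182] plate [ 81  14 127]
lowS [117 159  14  18 144] [123.6 167.7]
lowS [ 442  185   40   42 1175] [462.5 208.3]
lowS [261 191  34   9 128] [277.7 194.2]
lowS [ 346  193   69   61 1684] [374.5 222.9]
lowS [179 219  44  34 951] [204.6 235.2]
lowS [273 236  28   7 114] [286.6 238.3]
lowS [261 281  30  13 134] [274.7 284.6]
lowS [443 291  28  24 190] [456.4 302.3]
org [259 174  36  20 417] [276.5 183.6]
org [272 180  10   9  77] [276.4 184. ]
org [262 196  35  10 185] [279.3 200.6]
org [365 202  43  43 236] [387.1 223.5]
```

View pics/c1.png

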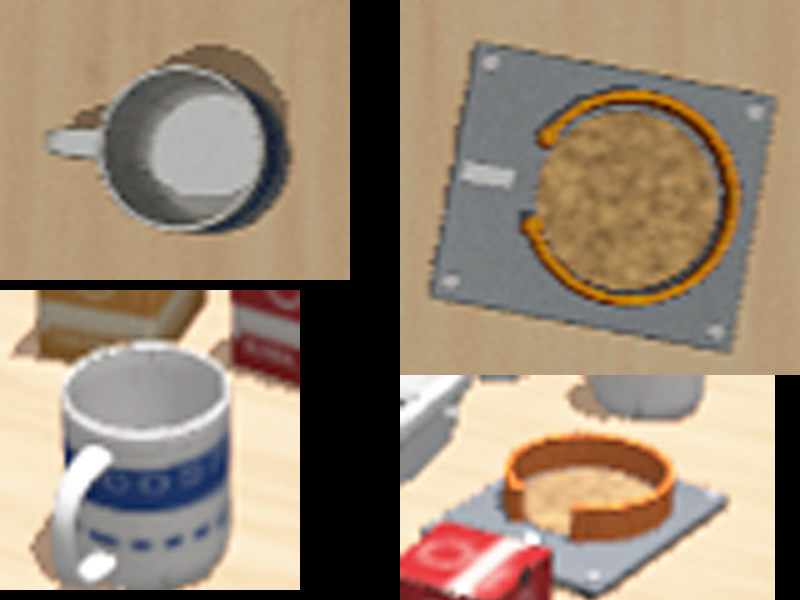

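The crop shows the mug rim circle at about (206.7,235.5) px with its handle at (185,234). The collar is at about (386.3,223.3), with the gap and stripe to the left and turned roughly 10° upward.

Run:
```python
from bench import ctrl
from h import *
T=ctrl.capture('top')
hsv=cv2.cvtColor(T['color'],cv2.COLOR_BGR2HSV)
o=cv2.inRange(hsv,(8,150,90),(22,255,255));o[:, :362]=0;o[:,412:]=0;o[:198]=0;o[250:]=0
ys,xs=np.nonzero(o);A=np.c_[xs,ys,np.ones(len(xs))];s=np.linalg.lstsq(A,xs**2.+ys**2,rcond=None)[0]
cc=s[:2]/2;print('collar px',cc,np.sqrt(s[2]+cc@cc))
m=((hsv[...,1]<45)&(hsv[...,2]>60)).astype(np.uint8);m[:,:344]=0;m[:,417:]=0;m[:191]=0;m[256:]=0
m=cv2.morphologyEx(m,cv2.MORPH_CLOSE,np.ones((5,5)))
cn=max(cv2.findContours(m,0,1)[0],key=cv2.contourArea);r=cv2.minAreaRect(cn);print('plate',r)
bp=cv2.boxPoints(r);P=np.array([ray(T,p,11)[:2] for p in bp]);print(P.round(1).tolist(),P.mean(0))
for i in range(4):
    d=P[(i+1)%4]-P[i];print(np.linalg.norm(d).round(1),np.degrees(np.arctan2(d[1],d[0])).round(1))
C=ray(T,cc,36);print('collar',C)
st=ray(T,(357.2,218.8),11);print('stripe',st,np.degrees(np.arctan2(*(C-st)[[1,0]])))
M=ray(T,(206.6,235.4),95);H=ray(T,(184.8,234.0),82);print('mug axis',M,'handle',H,'dir +y',np.degrees(np.arctan2(*(M-H)[[1,0]])),np.linalg.norm((M-H)[:2]))
for n,p,z in(('red',(287,229),104),('org',(277.5,186),96),('blue',(276,280),88),('plain',(461.5,208.5),95)):print(n,ray(T,p,z).round())
# side check
S=ctrl.capture('side');a=np.radians(0)
f=ray(S,((147/5+240),260+(341-290)/5+40/5),95);print('side rim',f)
Cs=(290+190/5-.4+0,205+(60+38)/5);print('side collar approx',ray(S,(290+(590-400)/5,205+(473-375)/5),36))
```

```text
collar px [385.73235406 223.10115324] 20.535967105490386
plate ((379.9639892578125, 222.947998046875), (61.26826095581055, 51.96622085571289), 10.304845809936523)
[[488.3, -160.5], [621.2, -186.0], [591.4, -342.4], [458.7, -316.4]] [ 539.9022823  -251.29650474]
135.3 -10.9
159.3 -100.8
135.3 168.9
158.7 79.2
collar [ 537.44199774 -262.87618686   36.        ]
stripe [ 551.0248676  -192.30270063   11.        ] -100.89417445615916
mug axis [506.51857862 181.17620362  95.        ] handle [511.04891879 237.42556351  82.        ] dir +y -94.60467983163471 56.43150245885887
red [520. -15. 104.]
org [626.   8.  96.]
blue [397.  14.  88.]
plain [ 567. -440.   95.]
side rim [508.86294506 179.17517574  95.        ]
side collar approx [ 534.13898525 -258.99775508   36.        ]
```

```bash
cat >> h.py <<'E'
from scipy.spatial.transform import Rotation as Ro
def go(o,pos,yawy):
    """print turn/shift in tool axes to bring TCP to pos, tool down, tool y at yaw (deg)"""
    q=np.array(o['orientation']);R=Ro.from_quat(q[[1,2,3,0]])
    y=np.array([np.cos(np.radians(yawy)),np.sin(np.radians(yawy)),0]);z=np.array([0,0,-1.]);x=np.cross(y,z)
    W=Ro.from_matrix(np.c_[x,y,z])
    print('turn',np.degrees((R.inv()*W).as_rotvec()).round(2),'shift',R.inv().apply(np.array(pos)-o['eef_pos']).round(1))
E
python3 - <<'E'
from bench import ctrl
from h import *
go(ctrl.get_obs(),(511.5,240,150),-4.6)
E
```

```text
turn [-2.000e-02 -2.000e-02 -6.605e+01] shift [ 562.1 -581.8   81.4]
```

```bash
python3 -m inch '[0,0,-66,562,-582,60,85, 0,0,-66,562,-582,60,85, 0,0,-66,562,-582,60,85, 0,0,-66,562,-582,60,85, 0,0,-66,562,-582,60,85, 0,0,-66,562,-582,60,85, 0,0,-66,562,-582,60,85, 0,0,-66,562,-582,60,85, 0,0,-66,562,-582,60,85, 0,0,-66,562,-582,60,85, 0,0,-66,562,-582,60,85, 0,0,-66,562,-582,60,85, 0,0,-66,562,-582,60,85, 0,0,-66,562,-582,60,85, 0,0,-66,562,-582,60,85, 0,0,-66,562,-582,60,85, 0,0,-66,562,-582,60,85, 0,0,-66,562,-582,60,85, 0,0,-66,562,-582,60,85, 0,0,-66,562,-582,60,85]' 100
python3 - <<'E'
from bench import ctrl
from h import *
o=ctrl.get_obs();print(o['eef_pos'],o['joints'],ctrl.pinch_z)
go(o,(511.5,240,130),-4.6)
E
```

```text
t: 1.97
eef_pos: [511.9, 243.8, 170.5]
orientation: [-0.0, 0.734, 0.679, 0.0]
force: [0.5, 0.3, -0.0]
finger_gap: 84.9
grip_force: 0.0
[511.94496621 243.83671663 170.51483115] [2.37637242e-01 4.56054639e-01 1.45529409e+00 7.01303248e-04
 1.23017546e+00 3.15982787e-01] 18.700000000000003
turn [-0.01 -0.04  0.1 ] shift [-3.9 -0.1 40.5]
```

```bash
python3 -m inch '[0,0,0,-2,0,30,50, 0,0,0,-4,0,66,50, 0,0,0,-4,0,66,50, 0,0,0,-4,0,66,50, 0,0,0,-4,0,66,50]'
python3 - <<'E'
from bench import ctrl
from h import *
o=ctrl.get_obs();print(o['eef_pos'],o['finger_gap'])
go(o,(511.5,240,48),-4.6)
S=ctrl.capture('side');T=ctrl.capture('top')
a=cv2.resize(S['color'][200:330,210:330],None,fx=4,fy=4,interpolation=2);b=cv2.resize(T['color'][190:270,160:240],None,fx=4,fy=4,interpolation=2)
C=np.zeros((520,800,3),np.uint8);C[:520,:480]=a;C[:320,480:]=b
tip=o['eef_pos']
for c,(x0,y0,ox) in((S,(210,200,0)),(T,(160,190,480))):
    u=(proj(c,tip)-[x0,y0])*4+[ox,0];cv2.circle(C,tuple(int(v) for v in u),4,(0,0,255),1)
    u=(proj(c,(tip[0],tip[1],83))-[x0,y0])*4+[ox,0];cv2.circle(C,tuple(int(v) for v in u),4,(0,255,0),1)
cv2.imwrite('pics/c2.png',C)
E
```

```text
t: 2.38
eef_pos: [511.9, 236.1, 107.2]
orientation: [0.001, 0.735, 0.678, 0.001]
force: [0.6, -0.3, -0.3]
finger_gap: 50.0
grip_force: 0.0
[511.90730755 236.11007593 107.19931864] 50.01914635596828
turn [ 0.13 -0.04 -0.06] shift [ 3.8 -0.9 59.2]
```

View pics/c2.png

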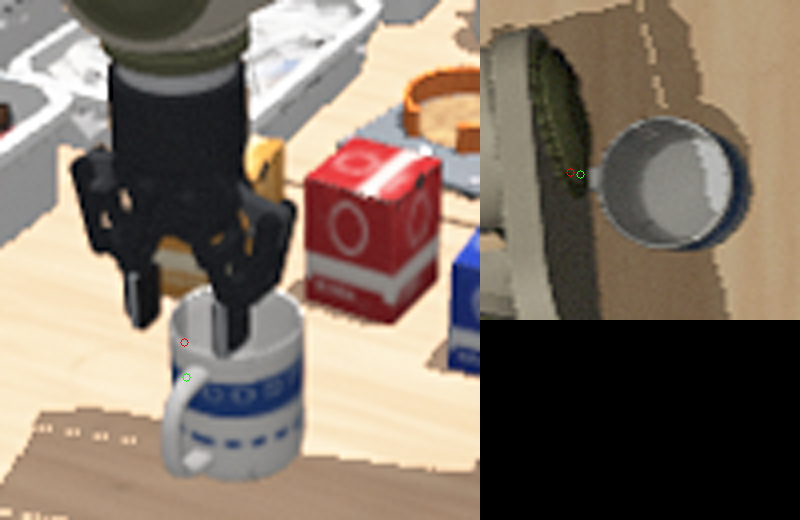

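The fingers straddle the handle, and the projected pinch point falls on the handle top at (186,377) in the side crop and (580,174) in the top crop. I'll descend and close.

```bash
python3 -m inch '[0,0,0,4,-1,15,50, 0,0,0,4,-1,35,50, 0,0,0,4,-1,59,50, 0,0,0,4,-1,59,50, 0,0,0,4,-1,59,50, 0,0,0,4,-1,59,30, 0,0,0,4,-1,59,22, 0,0,0,4,-1,59,18, 0,0,0,4,-1,59,10, 0,0,0,4,-1,59,0, 0,0,0,4,-1,59,0, 0,0,0,4,-1,59,0, 0,0,0,4,-1,59,0, 0,0,0,4,-1,59,0]' 100
```

```text
t: 3.65
eef_pos: [511.3, 240.4, 47.6]
orientation: [0.001, 0.735, 0.678, 0.001]
force: [0.5, 0.8, 6.9]
finger_gap: 11.8
grip_force: 97.2
```

```bash
python3 -m inch '[0,0,0,0,0,-5,0, 0,0,0,0,0,-12,0, 0,0,0,0,0,-22,0, 0,0,0,0,0,-35,0, 0,0,0,0,0,-50,0, 0,0,0,0,0,-65,0, 0,0,0,0,0,-80,0, 0,0,0,0,0,-95,0, 0,0,0,0,0,-110,0, 0,0,0,0,0,-125,0, 0,0,0,0,0,-135,0, 0,0,0,0,0,-140,0, 0,0,0,0,0,-140,0, 0,0,0,0,0,-140,0]'
python3 - <<'E'
from bench import ctrl
from h import *
o=ctrl.get_obs();print(o['eef_pos'],o['moment'])
S=ctrl.capture('side');T=ctrl.capture('top')
a=cv2.resize(S['color'][130:280,190:330],None,fx=4,fy=4,interpolation=2)[:600,:560];b=cv2.resize(T['color'][200:280,175:235],None,fx=4,fy=4,interpolation=2)
C=np.zeros((600,800,3),np.uint8);C[:,:560]=a;C[:320,560:]=b
cv2.imwrite('pics/c3.png',C)
E
```

```text
t: 4.82
eef_pos: [510.1, 240.0, 185.8]
orientation: [-0.0, 0.735, 0.678, -0.0]
force: [-0.4, 0.7, -3.2]
finger_gap: 12.1
grip_force: 97.1
[510.07101492 240.02842672 185.84046485] [ 0.10309073 -0.06629621  0.00991576]
```

View pics/c3.png

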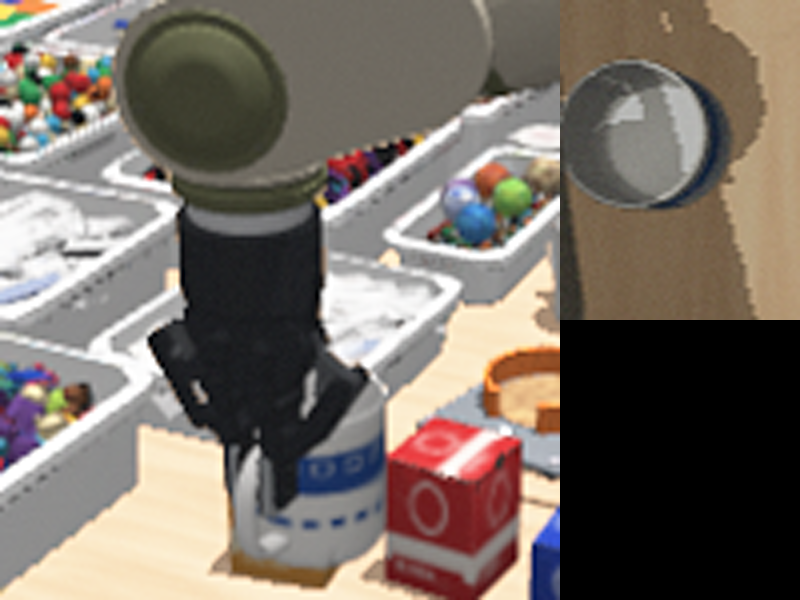

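The mug is held by its handle and hangs essentially upright, with its foot about 138 mm up, clear of the boxes. Next I work out the carry.

Run:
```python
from bench import ctrl
from h import *
go(ctrl.get_obs(),(548,-204,186),-10.9)
```

```text
turn [-0.1   0.04  6.25] shift [-439.5   73.9   -0.5]
```

```bash
python3 -m inch '[0,0,0,-8,1,-4,0, 0,0,0,-22,4,-8,0, 0,0,0,-42,7,-8,0, 0,0,1,-67,11,-8,0, 0,0,1,-95,16,-8,0, 0,0,2,-125,21,-8,0, 0,0,2,-155,26,-8,0, 0,0,3,-185,31,-8,0, 0,0,3,-215,36,-8,0, 0,0,4,-245,41,-8,0, 0,0,4,-275,46,-8,0, 0,0,5,-305,51,-8,0, 0,0,5,-335,56,-8,0, 0,0,6,-362,61,-8,0, 0,0,6,-386,65,-6,0, 0,0,6.2,-406,68,-4,0, 0,0,6.2,-421,71,-2,0, 0,0,6.2,-432,73,0,0, 0,0,6.2,-438,74,0,0, 0,0,6.2,-440,74,0,0]'
python3 -m inch '[0,0,0,0,0,0,0, 0,0,0,0,0,10,0, 0,0,0,0,0,22,0, 0,0,0,0,0,36,0, 0,0,0,0,0,46,0, 0,0,0,0,0,50,0, 0,0,0,0,0,50,0, 0,0,0,0,0,50,0]'
python3 - <<'E'
from bench import ctrl
from h import *
o=ctrl.get_obs();print(o['eef_pos'])
go(o,(548,-204,136),-10.9)
S=ctrl.capture('side');T=ctrl.capture('top')
np.save('S.npy',S['color']);np.save('T.npy',T['color'])
a=cv2.resize(S['color'][140:260,275:375],None,fx=5,fy=5,interpolation=2);b=cv2.resize(T['color'][190:260,345:405],None,fx=5,fy=5,interpolation=2)
C=np.zeros((600,800,3),np.uint8);C[:,:500]=a;C[:350,500:]=b
cv2.imwrite('pics/c4.png',C)
E
```

```text
t: 6.58
eef_pos: [548.4, -204.9, 186.1]
orientation: [-0.0, 0.771, 0.637, -0.0]
force: [-0.1, 1.2, -1.8]
finger_gap: 11.8
grip_force: 97.2
t: 7.25
eef_pos: [548.7, -204.3, 136.6]
orientation: [0.0, 0.771, 0.637, 0.0]
force: [-0.2, 0.8, -2.8]
finger_gap: 12.4
grip_force: 97.3
[ 548.65306785 -204.28356355  136.58540595]
turn [0.02 0.01 0.08] shift [ 0.2 -0.7  0.6]
```

View pics/c4.png

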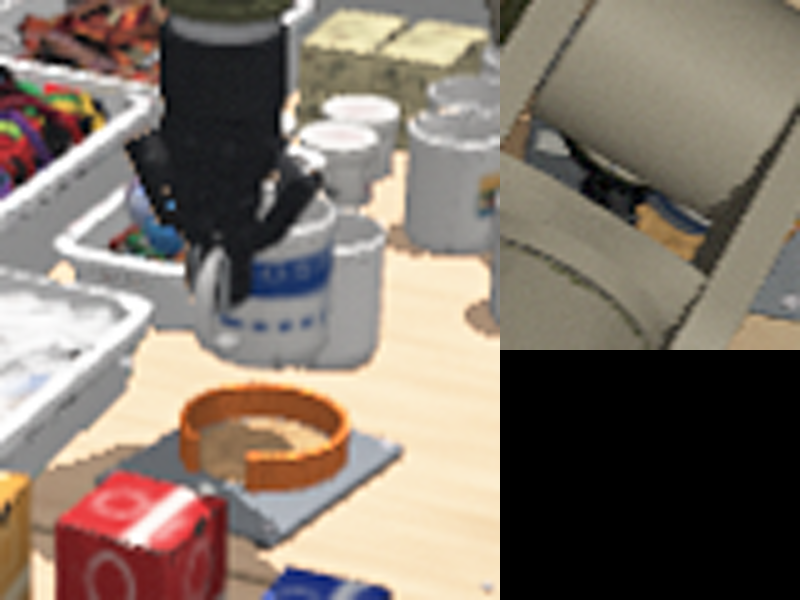

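The mug hangs upright above the collar, body centred at about column 269 in the side crop against the collar's 265; the top view is blocked by the arm. I check against the projected expected pose.

Run:
```python
from bench import ctrl
from h import *
o=ctrl.get_obs();S=ctrl.capture('side');I=S['color'];h=cv2.cvtColor(I,cv2.COLOR_BGR2HSV)
k=5;C=cv2.resize(I[140:260,275:375],None,fx=k,fy=k,interpolation=2)
p=o['eef_pos'];y=np.radians(-100.8);ax=p[:2]+59*np.array([np.cos(y),np.sin(y)]);zf=p[2]-47.6
print('axis',ax,zf)
t=np.linspace(0,2*np.pi,60)
def circ(c,r,z,col):
    P=np.array([proj(S,(c[0]+r*np.cos(a),c[1]+r*np.sin(a),z)) for a in t]);P=((P-[275,140]+.5)*k)
    cv2.polylines(C,[P.astype(np.int32)],True,col,1)
circ(ax,41,zf,(0,0,255));circ(ax,41,zf+95,(0,0,255))
circ((536.5,-262),55,36,(0,200,0));circ((536.5,-262),50,36,(0,200,0))
cv2.imwrite('pics/c5.png',C)
```

```text
axis [ 537.76805405 -262.52293956] 89.48027172501861
```

View pics/c5.png

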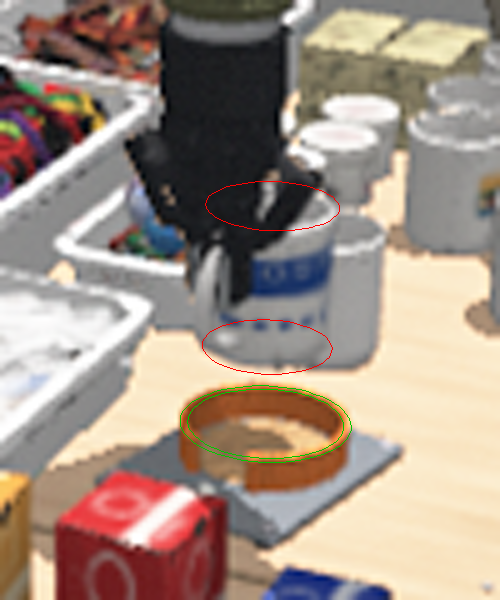

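Collar projection fits within a pixel and the mug within about 2 px (2–3 mm), with no noticeable tilt. I'll lower it to about 16 mm above the collar.

```bash
python3 -m inch '[0,0,0,0,0,4,0, 0,0,0,0,0,10,0, 0,0,0,0,0,17,0, 0,0,0,0,0,24,0, 0,0,0,0,0,30,0, 0,0,0,0,0,34,0, 0,0,0,0,0,36,0, 0,0,0,0,0,37,0, 0,0,0,0,0,37,0, 0,0,0,0,0,37,0, 0,0,0,0,0,37,0, 0,0,0,0,0,37,0]'
python3 - <<'E'
from bench import ctrl
from h import *
o=ctrl.get_obs();S=ctrl.capture('side');I=S['color']
k=6;C=cv2.resize(I[150:250,280:370],None,fx=k,fy=k,interpolation=2)
p=o['eef_pos'];y=np.radians(-100.8);ax=p[:2]+59*np.array([np.cos(y),np.sin(y)]);zf=p[2]-47.6
print('axis',ax,zf-36)
t=np.linspace(0,2*np.pi,60)
def circ(r,z):
    P=np.array([proj(S,(ax[0]+r*np.cos(a),ax[1]+r*np.sin(a),z)) for a in t]);P=((P-[280,150]+.5)*k)
    cv2.polylines(C,[P.astype(np.int32)],True,(0,0,255),1)
circ(41,zf);circ(41,zf+95)
cv2.imwrite('pics/c6.png',C)
E
```

```text
t: 8.4
eef_pos: [548.6, -204.5, 99.6]
orientation: [0.0, 0.771, 0.637, 0.0]
force: [0.4, 0.6, -2.9]
finger_gap: 11.9
grip_force: 97.2
axis [ 537.54279686 -262.4566808 ] 16.010027533219677
```

View pics/c6.png

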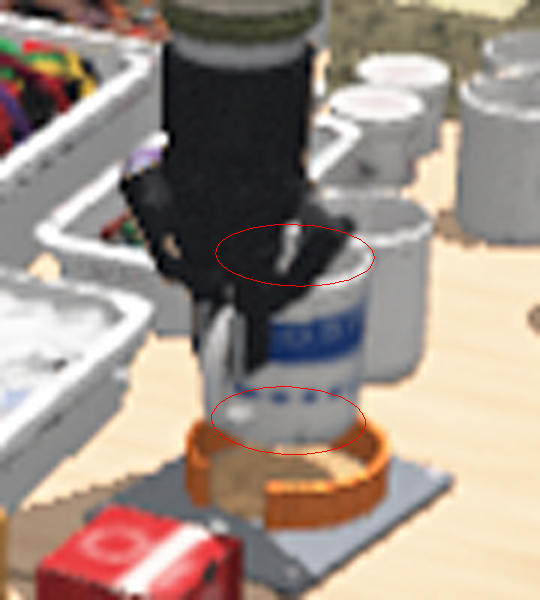

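The mug sits over the collar, but its foot bottom reads about 1.8 px above the projection. I check for the same bias in the picture taken before the pick.

Run:
```python
from bench import ctrl
from h import *
o=ctrl.get_obs();S=ctrl.capture('side');I=S['color'];J=cv2.imread('pics/side0.png')
p=o['eef_pos'];t=np.linspace(0,2*np.pi,80);k=6
def draw(im,ax,z,yaw,x0,y0):
    C=cv2.resize(im[y0:y0+95,x0:x0+66],None,fx=k,fy=k,interpolation=2)
    for zz in(z,z+95):
        P=np.array([proj(S,(ax[0]+41*np.cos(a),ax[1]+41*np.sin(a),zz)) for a in t]);P=((P-[x0,y0]+.5)*k)
        cv2.polylines(C,[P.astype(np.int32)],True,(0,0,255),1)
    return C
y=np.radians(-100.8);ax=p[:2]+59*np.array([np.cos(y),np.sin(y)])
a=draw(J,(506.8,181.4),0,0,238,240);b=draw(I,ax,p[2]-47.6,0,300,160)
cv2.imwrite('pics/c7.png',np.hstack([a,b]))
```

```text
(no output)
```

View pics/c7.png

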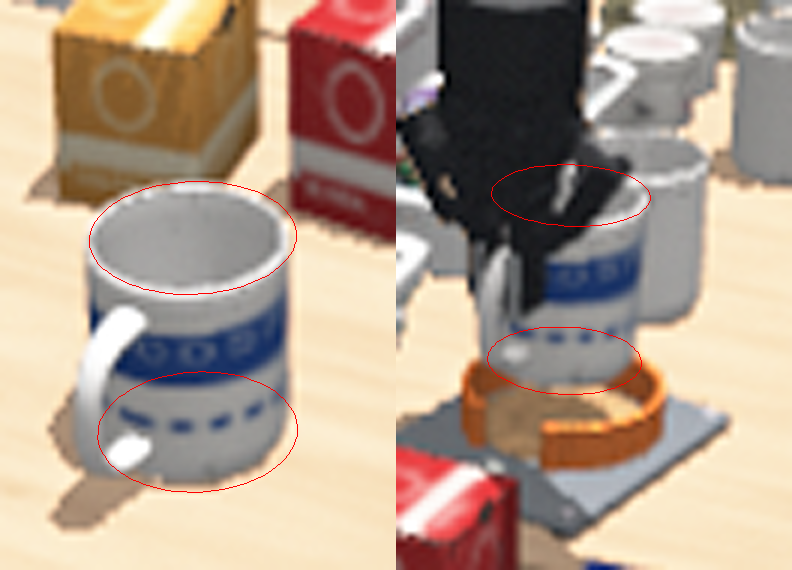

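The pre-pick picture shows the same offset, so it is the rounded foot edge rather than a position error. The pose is within tolerance and I hand in.

```bash
python3 -c "
from bench import ctrl
print(ctrl.close_job())"
```

```text
the job is handed in; nothing more can be done
None
```

I handed the job in with the banded mug still gripped by its handle, upright and about 16 mm above the collar, centred to within a few millimetres with its handle over the gap; no verdict came back.

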